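# Return the lens collar through the chute flap

## Task

Push the black-and-steel collar along its lane with your fingertips, through the blue hanging flap in front of it until it drops into the catch bin behind, then draw the fingers back out so that the flap swings shut. Do not lift the collar, leave the brass plug and its flap alone, and do not disturb the other things on the bench.

Things in the scene. Friction and masses are not known exactly. Their poses are not given: they have to be found in the camera images.
- station: Two-lane part return station fixed to the bench. Origin on the bench surface, under the flaps, midway between the lanes; x points along the lanes from the open loading end through the flaps to the bin, y left, z up. White deck, top at z = 50 mm, from x = -150 to +30 mm. Lanes centred at y = +38 and -38 mm, 64 mm wide, between grey rails 12 mm wide, 14 mm above the deck
- deck_end (a point): Middle of the deck's far edge (station x = 30, y = 0, z = 50 mm), 30 mm behind the flaps. A part tips over this edge into the bin once its centre has passed it, so the fingertips must follow the part about 5 to 15 mm past the flap's plane, under the header; fingers leaned 25 to 40 degrees, tips forward, clear the header
- header (a point): Middle of the dark header bar above the flaps (station x = 0, y = 0, z = 125 mm): 164 mm long in y, 12 mm in x, 6 mm high; underside at z = 122 mm. It stands on three posts 12 x 12 mm in line with the rails (y = -76, 0, 76 mm)
- bin (a point): Centre of the inner floor of the open-topped grey catch bin that serves both lanes (station x = 90, y = 0, z = 5 mm). Inside it spans x = 30 to 150 mm and y = -77 to 77 mm; walls 85 mm high above the bench
- flap_left (a joint): Blue flap with a yellow lower edge, 58 mm wide, 60 mm high, 4 mm thick, 60 g, in the doorway of the left lane (station y = +38 mm). It hangs freely from a hinge along y at station x = 0, z = 116 mm; its lower edge hangs 4 mm above the deck. 0 rad = hanging shut; it only swings inward, towards the bin, positive, to 1.45 rad; it falls back to 0 by its own weight
- flap_right (a joint): The same flap in the doorway of the right lane (station y = -38 mm); same joint values
- collar_center (a point): Centre (half-way up) of the collar to be returned: a black round collar with a steel band round its foot and a steel ring on top, 52 mm in diameter, 30 mm high, about 0.14 kg, standing loose on the deck in one of the two lanes (either one), in front of the flap. It slides on its flat underside
- plug_center (a point): Centre (half-way up) of the brass plug, 52 mm in diameter, 30 mm high, standing loose on the deck in the other lane; it stays there
- jar: Bystander: jar with a red cap, 56 mm in diameter, 75 mm high, loose; origin at the centre of its underside
- tape: Bystander: yellow tape roll, 90 mm in diameter, 22 mm high, loose, lying flat; origin at the centre of its underside
- driver: Bystander: screwdriver lying loose along its own x axis
- mug: Bystander: white mug, 80 mm in diameter, 90 mm high, loose; origin at the centre of its underside
- clamp: Bystander: black clamp block 50 x 35 x 30 mm, loose; origin at the centre of its underside

How it is judged (in metres and radians):
On the way, in this order (a step that is already met when the one before it is completed fails the run):
1. the collar has pushed open the flap of its own lane (((value of joint flap_left above 0.3 rad and y of collar_center in the frame of station above 0.006 m and x of collar_center in the frame of station between -0.03 and 0.03 m) or (value of joint flap_right above 0.3 rad and y of collar_center in the frame of station below -0.006 m and x of collar_center in the frame of station between -0.03 and 0.03 m))), for 0.05 s.
2. the collar has dropped into the catch bin (x of collar_center in the frame of station between 0.035 and 0.15 m and y of collar_center in the frame of station between -0.08 and 0.08 m and z of collar_center in the frame of station below 0.045 m), for 0.1 s.
At the end, for the whole second after the job is handed in: The collar lies at rest in the catch bin (its centre beyond the deck's end, inside the walls and below the deck's level), both flaps hang shut within 0.08 rad, and the brass plug is within 15 mm of where it began (all of step 2 and linear speed of collar below 0.03 m/s and value of joint each of flap_left, flap_right below 0.08 rad and distance of plug_center from where it was at the start of the episode below 0.015 m); the robot touches nothing.
It fails at once if the collar is lifted more than 15 mm off the deck (height (world z) of collar_center above 0.08 m).
It fails at once if the brass plug is shifted more than 15 mm or lifted (distance of plug_center from where it was at the start of the episode above 0.015 m or height (world z) of plug_center above 0.075 m).
It fails at once if the flap of the brass plug's lane is opened ((value of joint flap_left above 0.15 rad and y of plug_center in the frame of station above 0 m) or (value of joint flap_right above 0.15 rad and y of plug_center in the frame of station below 0 m)).
It fails at once if a bystander is moved more than 25 mm (distance of any of jar, tape, driver, mug, clamp from where it was at the start of the episode above 0.025 m).
It also fails if it takes over 40 s, if anything falls off the work surface, if the arm or the gripper's body presses on something with over 40 N, if the wrist force passes 120 N, or if a joint passes its speed limit or range.

## Robot

A 6-joint arm with a two-finger parallel gripper is mounted at the origin on the work surface. World frame = base frame: x ahead of the robot, y to its left, z up, the work surface at z = 0. Lengths are in mm, angles in rad, forces in N, time in s.
With the tool pointing down it reaches from about 325 to 900 mm from the base axis. Payload 3.5 kg.
Tool frame: the origin (TCP) lies at the very end of the fingers, on their centre line; the grasp point (between the pads) lies 19 mm behind it; z points along the fingers, y is the line along which they close (so a half turn about z gives the same grasp; the last joint's range is limited). The gripper opens to 85 mm and grips with 20 to 120 N. Pads are 22 mm wide; open, the fingers measure 114 mm over their backs; the gripper's body (76 mm by 85 mm) begins 54 mm behind the grasp point. The pads swing forward as they close: fully open they stand 13 mm farther back than shut.
Start: joints at [-1.322, 0.276, -0.026, 1.268, 0, 1.467], TCP at [215.355, -586.723, 231.313] pointing down, gripper open.
Joint ranges: [-3.12, 3.12], [-0.85, 1.88], [-1.08, 1.24], [-1.95, 2.15], [-1.57, 1.53], [-3.14, 3.14]. Speed limits (rad/s): [2.57, 2.57, 3.14, 3.14, 3.14, 3.14].

## Interface

Orientations are given as a unit quaternion [x, y, z, w].
In Python, from workcell import move_to, move_linear, set_joints, gripper_to, hold, ik, capture, IKError, close_job, read_clock, read_joints, read_qvel, read_joint_efforts, read_tool_pos, read_eef_rot, read_wrist_force, read_wrist_torque, read_grip_width, read_grip_force gives the robot as it stands. The module is installed in compiled form; this text tells all that it offers. Calls block until the motion is done:
- move_to(position, orientation): joint-space move of the TCP to a pose.
- move_linear(position, frame=None, v=150): straight line of the TCP; frame=None keeps the orientation; v is the mean speed in mm/s.
- set_joints(angles): joint-space move.
- gripper_to(opening): finger opening in mm; the grip force is fixed at half the most; returns when the fingers have stopped.
- hold(seconds).
- ik(position, orientation): joint angles nearest the present ones, or None.
- capture(name): name is "scene" or "side" or "wrist"; returns a dict with "img" (400x640x3 uint8, red, green, blue), "fx", "fy", "cx", "cy" (pixels), "rvec" (rotation vector, rad) and "tvec" (3), from world to camera coordinates, as OpenCV has them; the wrist camera has in their place "hand_eye" (4x4, takes a point from camera to tool coordinates, whose origin is the TCP and whose axes are the flange's). Camera axes: x right, y down, z forward; pixel columns grow to the right and rows downward; lengths in mm; the calibration is good to about 2 mm. A picture is of the moment at which its call begins: read the wrist's pose just before it. There is no depth.
A pose or a line that the arm cannot do raises IKError and nothing moves.
- close_job(): hands the job in; it is judged then, once.
Readings, each from a call of its own:
- read_clock(): time.
- read_joints(): joint angles.
- read_qvel(): joint speeds.
- read_joint_efforts(): joint torques, N m.
- read_tool_pos(): TCP position.
- read_eef_rot(): TCP orientation.
- read_wrist_force(): force on the tool from outside, world axes, zero at the start.
- read_wrist_torque(): the same for the moment, N m.
- read_grip_width(): finger opening in mm.
- read_grip_force(): force on a finger pad.
Only numpy, scipy, OpenCV 4.12 (cv2) and the standard library are available. Lean on these libraries where they do the work, as an engineer would, in place of code of your own. Each camera call takes 0.05 s, during which the arm holds its last target. There are 200 camera calls.

## Working session

There is one attempt and no reset: what is moved stays moved. The work goes in short steps, each a Python script; the robot and the scene stay as the last script left them, time stands still between calls to the robot, and variables do not carry over. Pictures are saved under pics/ and viewed, at most 10 in all, crops included, and the job is handed in when it is done.

```bash
mkdir -p pics
cat > h.py <<'E'
import numpy as np,cv2
from workcell import *
def cam(n):
    c=capture(n);c['K']=np.array([[c['fx'],0,c['cx']],[0,c['fy'],c['cy']],[0,0,1.]])
    return c
def ray(c,u,v):
    R=cv2.Rodrigues(np.array(c['rvec'],float))[0];t=np.array(c['tvec'],float).ravel()
    d=R.T@np.linalg.inv(c['K'])@np.array([u,v,1.]);return -R.T@t,d/np.linalg.norm(d)
def onz(c,u,v,z):
    o,d=ray(c,u,v);return o+d*(z-o[2])/d[2]
def proj(c,p):
    return cv2.projectPoints(np.array(p,float).reshape(-1,1,3),np.array(c['rvec'],float),np.array(c['tvec'],float),c['K'],None)[0].reshape(-1,2)
def tri(a,ua,b,ub):
    o,d=ray(a,*ua);p,e=ray(b,*ub)
    s=np.linalg.lstsq(np.c_[d,-e],p-o,rcond=None)[0];A=o+d*s[0];B=p+e*s[1];return (A+B)/2,np.linalg.norm(A-B)
E
python3 - <<'E'
from h import *
import pickle
for n in('scene','side'):
    c=cam(n);pickle.dump(c,open(n+'.pkl','wb'));cv2.imwrite(f'pics/{n}0.png',c['img'][:,:,::-1])
    print(n,ray(c,320,200))
print(read_clock())
E
```

```text
scene (array([1202.71466872,  388.0449817 ,  964.34213108]), array([-0.54801028, -0.331443  , -0.76800408]))
side (array([ 86.95264582, 772.75091715, 712.32955951]), array([ 0.45751088, -0.68084329, -0.57195823]))
0.1
```

View pics/scene0.png

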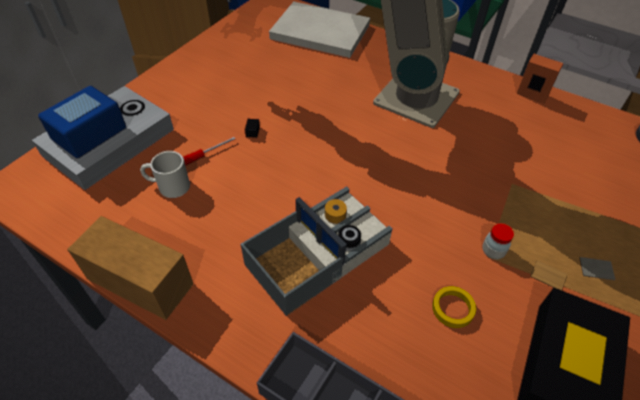

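View pics/side0.png

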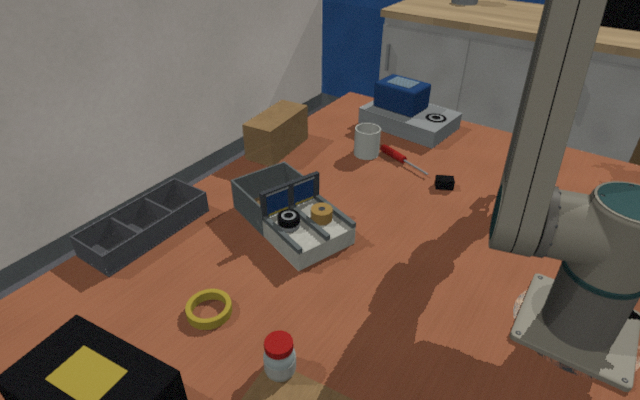

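The station sits near (320,245) in the scene view and (290,215) in the side view. The collar is at about (349,235) and (289,218), the brass plug at (335,211) and (321,213). Seen from the loading end, the collar is in the left lane. I'll zoom in for corners.

Run:
```python
import pickle,cv2,numpy as np
a=pickle.load(open('scene.pkl','rb'))['img'][180:315,235:400,::-1]
b=pickle.load(open('side.pkl','rb'))['img'][155:275,220:365,::-1]
a=cv2.resize(a,None,fx=4.8,fy=4.8,interpolation=2)[:, :]
b=cv2.resize(b,None,fx=5,fy=5,interpolation=2)
cv2.imwrite('pics/a.png',cv2.resize(a,(660,540)));cv2.imwrite('pics/b.png',b)
```

```text
(no output)
```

View pics/a.png

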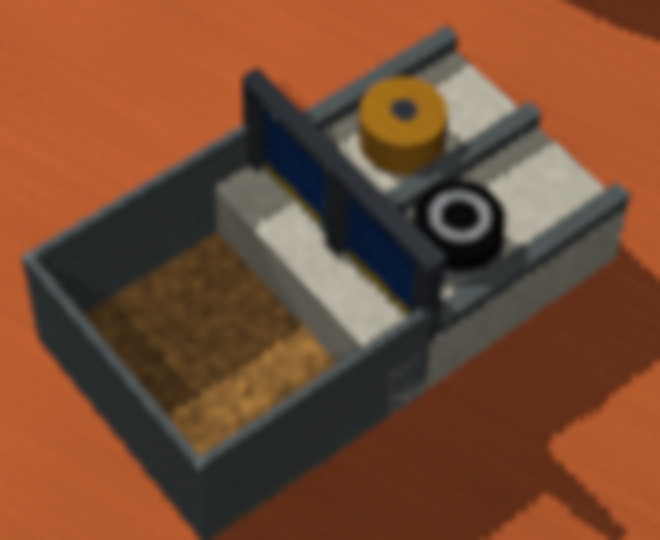

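View pics/b.png

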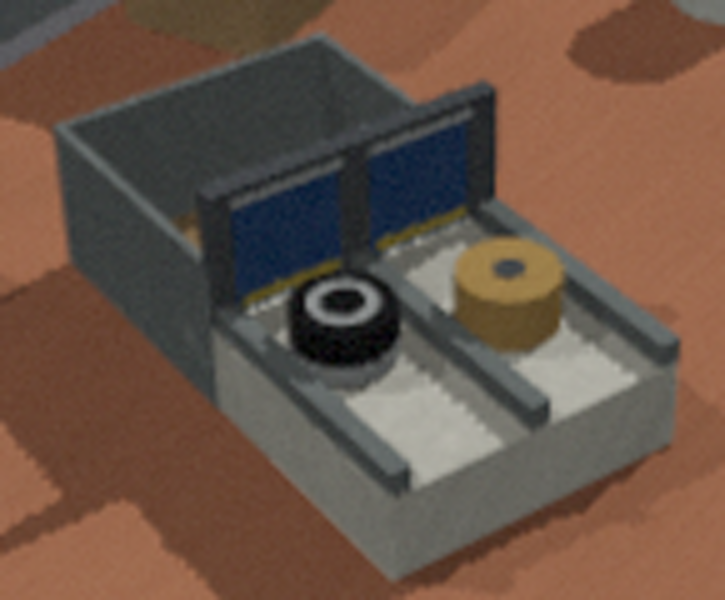

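Views show collar just in front of the left flap. Matched corners: rail ends at a(626,193)/(538,110)/(455,35), b(400,468)/(545,402)/(676,343); far bin corners at a(203,462)/(28,260), b(60,128)/(322,38); header ends too. I'll triangulate these and fit the station pose.

Run:
```python
from h import *
import pickle
A=pickle.load(open('scene.pkl','rb'));B=pickle.load(open('side.pkl','rb'))
fa=lambda p:(234.5+(p[0]+.5)/4,179.5+(p[1]+.5)/4)
fb=lambda p:(219.5+(p[0]+.5)/5,154.5+(p[1]+.5)/5)
L=[('railL',(626,193),(400,467),(-150,76)),('railM',(535,110),(543,400),(-150,0)),('railR',(453,34),(674,343),(-150,-76)),
('binL',(203,462),(60,128),(152,79)),('binR',(28,260),(322,38),(152,-79)),('headR',(255,72),(490,88),(0,-82)),('headL',(438,256),(205,188),(0,82)),
('collar ring',(458,216),(343,300),None),('plugtop',(404,109),(510,268),None)]
W=[];S=[]
for n,a,b,s in L:
    p,e=tri(A,fa(a),B,fb(b));print(n,p.round(1),round(e,1))
    if s: W.append(p[:2]);S.append(s)
    else:
        print('  z80:',onz(A,*fa(a),80).round(1),onz(B,*fb(b),80).round(1)); 
        if 'coll' in n:C=p
        else:P=p
W=np.array(W);S=np.array(S,float)
w=W-W.mean(0);s=S-S.mean(0)
th=np.arctan2((s[:,0]*w[:,1]-s[:,1]*w[:,0]).sum(),(s*w).sum())
R=np.array([[np.cos(th),-np.sin(th)],[np.sin(th),np.cos(th)]]);O=W.mean(0)-R@S.mean(0)
print('th',th,'O',O,'res',(W-(S@R.T+O)).round(1).tolist())
print('collar st',R.T@(C[:2]-O),'plug',R.T@(P[:2]-O))
np.savez('st.npz',th=th,O=O)
# tool: z axis leaned
def rot(a,closing='x'):
    z=np.array([np.sin(a)*R[0,0],np.sin(a)*R[1,0],-np.cos(a)])
    y=np.array([R[0,1],R[1,1],0]);x=np.cross(y,z);return np.c_[x,y,z]
from scipy.spatial.transform import Rotation as Ro
for lean in(25,30,35):
  for sg in(1,-1):
    for br in (0,90):
      M=rot(np.radians(lean))@Ro.from_euler('z',(0 if sg==1 else 180)+br,degrees=True).as_matrix()
      q=Ro.from_matrix(M).as_quat()
      print(lean,sg,br,[None if (j:=ik([*(R@np.array([x,38])+O),z],q)) is None else np.round(j,2).tolist() for x,z in((-180,180),(-100,62),(15,62))])
```

```text
railL [540.2 178.8  64.4] 4.7
railM [514.6 105.5  64.1] 4.3
railR [488.3  34.2  62.5] 3.5
binL [823.4  82.4  85.2] 2.0
binR [772.6 -68.9  82.5] 2.1
headR [626.  -17.5 127.9] 0.9
headL [680.1 132.7 131.4] 0.7
collar ring [619.1 112.7  81.2] 1.3
  z80: [618.7 112.9  80. ] [620.1 110.5  80. ]
plugtop [569.8  47.9  81.1] 1.1
  z80: [569.4  48.   80. ] [570.7  45.9  80. ]
th -0.3372692115766502 O [654.70042494  56.97030133] res [[1.9, 0.4], [1.4, -1.1], [0.3, -0.7], [-0.9, 1.2], [0.6, -1.0], [-1.5, 2.9], [-1.8, -1.7]]
collar st [-52.06923534  40.79660042] plug [-77.11052243 -36.63642715]
25 1 0 [[0.32, -0.08, -0.61, 0.68, -0.26, 0.61], [0.22, 0.18, -0.64, 0.37, -0.22, 0.51], [0.11, 0.32, -0.44, 0.41, -0.18, 0.41]]
25 1 90 [[0.32, -0.08, -0.61, 0.68, -0.26, 2.18], [0.22, 0.18, -0.64, 0.37, -0.22, 2.08], [0.11, 0.32, -0.44, 0.41, -0.18, 1.98]]
25 -1 0 [[0.32, -0.08, -0.61, 0.68, -0.26, -2.53], [0.22, 0.18, -0.64, 0.37, -0.22, -2.63], [0.11, 0.32, -0.44, 0.41, -0.18, -2.73]]
25 -1 90 [[0.32, -0.08, -0.61, 0.68, -0.26, -0.96], [0.22, 0.18, -0.64, 0.37, -0.22, -1.06], [0.11, 0.32, -0.44, 0.41,
[... 350 characters left out ...]
 -2.63], [0.13, 0.3, -0.51, 0.28, -0.23, -2.73]]
30 -1 90 [[0.35, -0.1, -0.67, 0.59, -0.32, -0.95], [0.24, 0.17, -0.7, 0.25, -0.28, -1.06], [0.13, 0.3, -0.51, 0.28, -0.23, -1.16]]
35 1 0 [[0.39, -0.12, -0.72, 0.49, -0.39, 0.63], [0.27, 0.16, -0.76, 0.13, -0.33, 0.52], [0.15, 0.3, -0.58, 0.14, -0.27, 0.41]]
35 1 90 [[0.39, -0.12, -0.72, 0.49, -0.39, 2.2], [0.27, 0.16, -0.76, 0.13, -0.33, 2.09], [0.15, 0.3, -0.58, 0.14, -0.27, 1.98]]
35 -1 0 [[0.39, -0.12, -0.72, 0.49, -0.39, -2.52], [0.27, 0.16, -0.76, 0.13, -0.33, -2.63], [0.15, 0.3, -0.58, 0.14, -0.27, -2.73]]
35 -1 90 [[0.39, -0.12, -0.72, 0.49, -0.39, -0.94], [0.27, 0.16, -0.76, 0.13, -0.33, -1.05], [0.15, 0.3, -0.58, 0.14, -0.27, -1.16]]
```

Station pose: O=(654.7,57.0), yaw −0.337, residuals under 3 mm. The collar is at station (−52,+40), in the left lane. Next I approach behind it with the fingers 16 mm apart as a cradle and leaned 35°.

```bash
cat >> h.py <<'E'
from scipy.spatial.transform import Rotation as Ro
_s=np.load('st.npz');th=float(_s['th']);O=_s['O'];R=np.array([[np.cos(th),-np.sin(th)],[np.sin(th),np.cos(th)]])
a=np.radians(35);_z=np.array([*(np.sin(a)*R[:,0]),-np.cos(a)]);_y=np.array([*R[:,1],0])
Q=Ro.from_matrix(np.c_[np.cross(_y,_z),_y,_z]).as_quat()
def st(x,y,z): return [*(R@np.array([x,y])+O),z]
def snap(n,f,box,k):
    c=cam(n);u0,u1,v0,v1=box
    cv2.imwrite('pics/'+f,cv2.resize(c['img'][v0:v1,u0:u1,::-1],None,fx=k,fy=k,interpolation=2));return c
E
python3 - <<'E'
from h import *
p=read_tool_pos();move_linear([p[0],p[1],320],v=200)
move_to(st(-140,39,240),Q);gripper_to(16)
move_linear(st(-125,39,110),v=150)
move_linear(st(-125,39,62),v=60)
print(read_clock(),read_tool_pos(),read_grip_width(),read_wrist_force(),st(-125,39,62))
snap('side','c.png',(200,400,130,290),3.6);snap('scene','d.png',(235,435,150,310),3.6)
E
```

```text
6.1333 [550.07470425 135.26115878  62.36994317] 16.06030586510591 [ 0.03088371 -0.68657567 -0.42464598] [np.float64(549.6482400913985), np.float64(135.13703631860088), 62]
```

View pics/c.png

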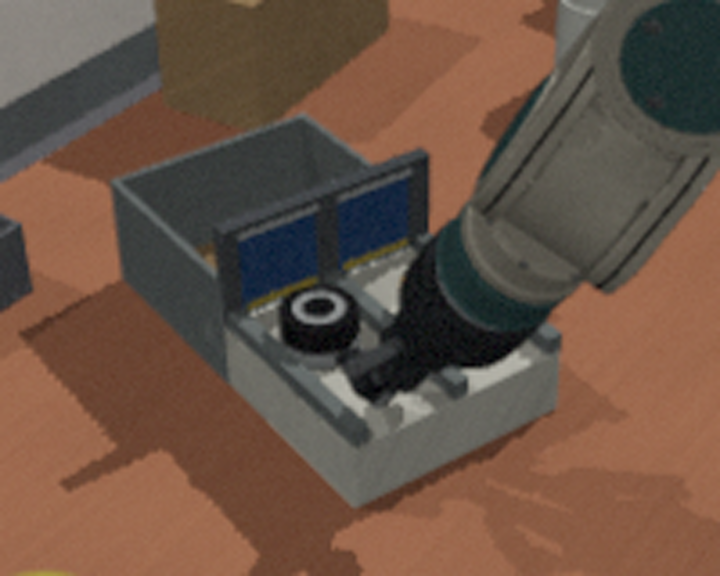

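View pics/d.png

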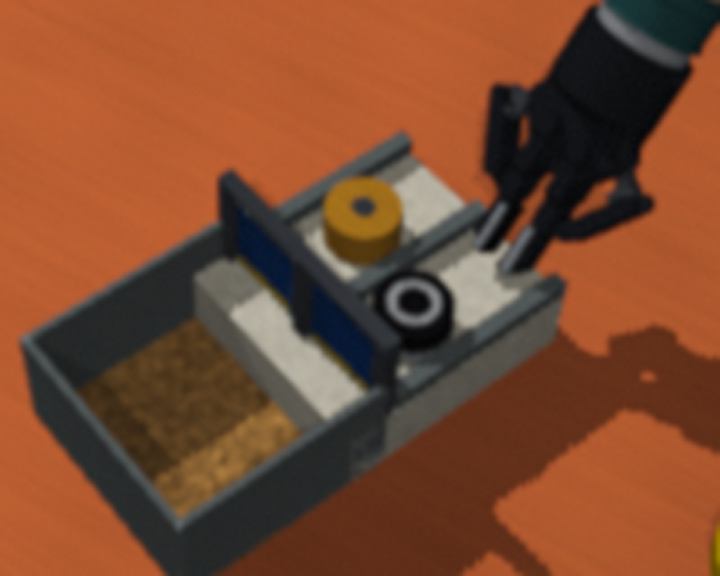

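The fingertips are centred in the left lane behind the collar: d(505,260) against the collar at d(413,303). Plug and flaps are untouched, so I push now.

Run:
```python
from h import *
for x in (-90,-70,-50,-35,-20,-10,0,6):
    move_linear(st(x,39,62),v=50);print(x,round(read_clock(),2),np.round(read_wrist_force(),1),np.round(read_tool_pos(),1))
hold(.4)
snap('side','e.png',(200,400,130,290),3.6);c=snap('scene','f.png',(235,435,150,310),3.6)
```

```text
-90 7.08 [ 1.2 -0.6 -0.5] [582.4 123.4  61.7]
-70 7.63 [-0.  -0.5 -0.4] [601.9 116.7  62.1]
-50 8.18 [ 0.4 -0.1  0.3] [620.8 110.1  62.1]
-35 8.63 [-0.4  0.   0.9] [635.  105.1  62.1]
-20 9.08 [ 0.2 -0.7  0. ] [649.3 100.2  62.1]
-10 9.43 [-0.4 -0.4  0.3] [658.8  96.9  62.2]
0 9.78 [-0.3  0.3 -0.1] [668.3  93.6  62.4]
6 10.05 [-0.3 -0.4 -0.4] [673.9  91.7  62.2]
```

View pics/f.png

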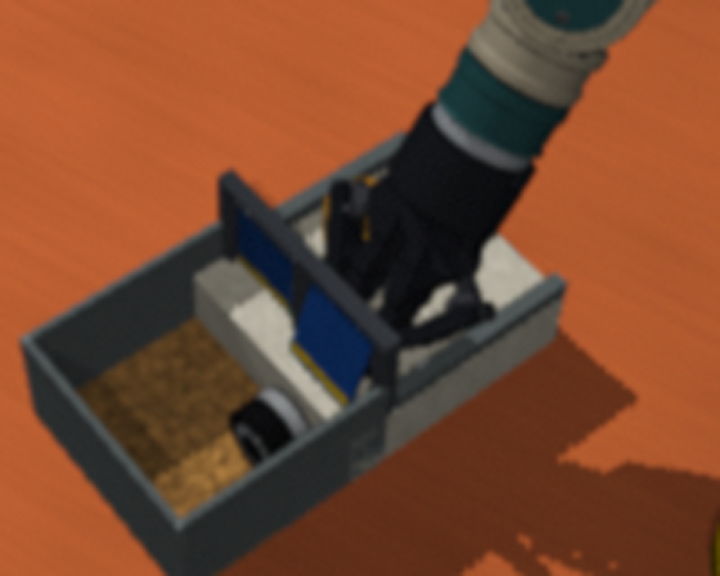

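The collar is in the bin at f(268,425), tipped on its side. The left flap rests on the fingers at f(335,350) and the right flap is shut. Now I draw back.

Run:
```python
from h import *
move_linear(st(-125,39,62),v=80)
move_linear(st(-150,39,180),v=150)
hold(1)
print(read_clock(),read_wrist_force());snap('scene','g.png',(235,435,150,310),3.6)
```

```text
14.2833 [ 0.3221039  -0.85310593  0.24824459]
```

View pics/g.png

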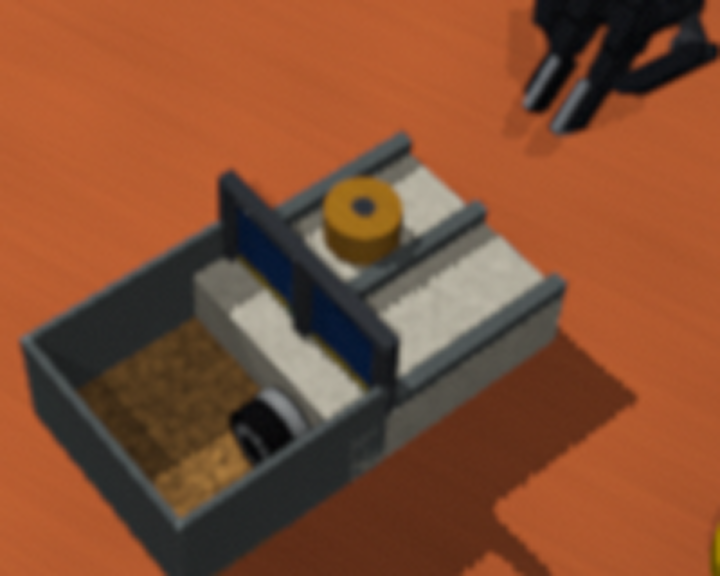

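The collar is still at g(268,425) in the bin, both flaps hang shut, the plug at g(363,215) hasn't moved, and the fingers are clear. Handing in.

```bash
python3 -c "
from workcell import *
print(close_job())"
```

```text
the job is handed in; nothing more can be done
None
```

I pushed the collar through the left flap into the catch bin and drew the fingers back; the last picture showed both flaps shut and the brass plug in place, and I handed the job in without being shown a verdict.

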